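# Set and lock a duct damper

### The job

Preset the duct damper for fitting: swing its lever by the black grip round to the red set-point clip, so that the lever stands centrally over the clip, then fold the yellow cam handle right down so that the lever is locked there. Leave the spray can in front of the cabinet standing where it is.

Things in the scene. Friction and masses are not known exactly. Their poses are not given: they have to be found in the camera images.
- shaft (a point): Centre of the damper's upright shaft, on top of the steel quadrant plate, 195 mm above the bench. The damper (125 mm galvanised duct, 180 mm long, on a plywood board) is screwed to the bench. The point's -x axis points along the duct to its near mouth, z up. The flat quadrant rim lies at radius 78 to 105 mm, with black marks every 15 degrees.
- damper_lever (a joint): Lever angle about the shaft, rad: 0 = along the duct, pointing to shaft's -x (blade open); grows clockwise from above to 1.57 (shut, pointing to its +y). At angle q the lever points along (-cos q, +sin q) in the frame of shaft. Stiff (0.3 N m): it stays where left; the shut cam holds it about twice as hard.
- lever_grip (a point): Point on the axis of the lever's upright round black grip, 135 mm from the shaft, 236 mm above the bench. The grip stands 206 to 258 mm above the bench and is 22 (foot) to 28 mm thick; below it is the grey lever bar, 14 mm wide, 200 to 206 mm above the bench. The point turns with the lever; its -x axis points outward along it.
- set_clip (a joint): Angle of the red set-point clip on the quadrant rim, rad, zero and direction as for damper_lever: the lever is on the set point when both angles are equal. The clip stays where it is.
- clip_mark (a point): Centre of the white line on top of the red clip, 108 mm from the shaft. The clip is 32 mm wide along the rim and 20 mm radially; the lever bar passes 2 mm above it. Its -x axis points outward from the shaft.
- cam_lock (a joint): Angle of the yellow cam handle that locks the lever, rad: about 1 = standing up (lever free), 0 = folded flat on the lever (locked). Its hinge lies across the lever 88 mm from the shaft, 208 mm above the bench; the handle points from there back towards the shaft, 67 mm long, 16 to 22 mm wide. Stiff below 0.9 (a few newtons at the tip), over centre at 0.3.
- cam_tip (a point): Point on the top face of the cam handle, 58 mm from its hinge, 9 mm short of its end. Handle open: 260 to 270 mm above the bench; folded down: 221 mm above the bench.
- spray_can: Red spray can, 59 mm diameter, 180 mm tall, standing on the bench in front of the drawer cabinet's left end; origin at its foot. A bystander.

How it is judged:
By the outcome, as a careful person would: the job done as asked, in the order asked, and still so for the second after the job is handed in, with the robot touching nothing.
It also fails if it takes over 40 s, if anything falls off the work surface, if the arm or the gripper's body presses on something with over 40 N, if the wrist force passes 120 N, or if a joint passes its speed limit or range.

### The arm

A 6-joint arm with a two-finger parallel gripper is mounted at the origin on the work surface; the furniture and walls round the work are solid. World frame = base frame: x ahead of the robot, y to its left, z up, the work surface at z = 0. Lengths are in m, angles in degrees, forces in N, time in s.
With the tool pointing down it reaches from about 0.3 to 0.875 m from the base axis. Payload 6.4 kg.
Tool frame: the origin (TCP) lies at the very end of the fingers, on their centre line; the grasp point (between the pads) lies 19 mm behind it; z points along the fingers, y is the line along which they close (so a half turn about z gives the same grasp; the last joint's range is limited). The gripper opens to 85 mm and grips with 20 to 120 N. Pads are 22 mm wide; open, the fingers measure 114 mm over their backs; the gripper's body (76 mm by 85 mm) begins 54 mm behind the grasp point. The pads swing forward as they close: fully open they stand 13 mm farther back than shut.
Start: joints at [56.591, 10.359, 92.074, -0, 77.567, -11.82], TCP at [0.212, 0.535, 0.194] pointing down, gripper open.
Joint ranges: [-171.53, 171.53], [-51.25, 118.39], [17.06, 147.69], [-65.23, 245.23], [0, 150.52], [-178.68, 178.68]. Speed limits (degrees/s): [147.25, 147.25, 172.46, 180, 180, 180].

### API

Orientations are given as a 3x3 rotation matrix whose columns are the frame's x, y, z axes.
In Python, from bench import ctrl, vision, job gives the robot as it stands. The module is installed in compiled form; this text tells all that it offers.
- The arm moves only by the tool move_arm, never from a script. Its argument "increments" is a list that holds one entry, the list of rows, each a list of 5 numbers: the shift along the tool's x, y, z in units of 25 mm (1.0 is 25 mm), then the turn about the tool's z in degrees, then the opening, from -1 (shut) to 1 (fully open). In form: [[[dx, dy, dz, roll, fingers], ...]]. A call has 1 to 12 rows; each row is the pose to reach, as a shift and turn from the pose commanded when the call began, along the tool's axes at that moment; what a row does not reach only later rows make up. A row lasts 1/8 s, in which the tool goes at most 62.5 mm and 10.7 degrees, less where a joint would pass 70% of its speed; a pose out of reach is approached as far as the arm can. A call with a gripper value outside its range is refused whole. The fingers move at their own pace and stop on an object; "force" is the grip in N (left out, the last holds). Time passes only in rows, so rows that repeat a pose let the fingers close. It gives the time, the measured TCP pose, the force, the opening and the grip force at its end, in the units of the state.
- ctrl.get_state(): the state, without advancing time (a new reading comes with each control period).
- vision.grab_frame(name): name is "scene" or "top" or "wrist"; returns a dict with "image" (420x560x3 uint8, red, green, blue), "fovy" (degrees; the focal length in pixels is half the picture's height over the tangent of half this angle, whatever the lens; pixels are square), "cx", "cy" (the principal point, pixels), "dist" ([k1, k2, p1, p2, k3] as OpenCV has them; the pictures are not rectified), "extrinsics" (4x4, takes a point from world to camera coordinates). Camera axes: x right, y down, z forward; pixel columns grow to the right and rows downward; lengths in m; the calibration is good to about 2 mm. A picture is of the moment at which its call begins. There is no depth.
- job.hand_in(): hands the job in; it is judged then, once.
The state is a dict: "time": time; "qpos": joint angles; "dq": joint speeds; "joint_torque": joint torques, N m; "ee_pos": TCP position; "orientation": TCP orientation; "ft_force": force on the tool from outside, world axes, zero at the start; "ft_torque": the same for the moment, N m; "width": finger opening in m; "finger_force": force on a finger pad.
Only numpy, scipy, OpenCV 4.12 (cv2) and the standard library are available. Lean on these libraries where they do the work, as an engineer would, in place of code of your own. Each camera call takes 0.05 s, during which the arm holds its last target. There are 200 camera calls.

## Working session

There is one attempt and no reset: what is moved stays moved. The work goes in short steps, Python scripts to look and compute and a tool call to move; the robot and the scene stay as the last step left them, time stands still between calls to the robot, and variables do not carry over. Pictures are saved under pics/ and viewed, at most 10 in all, crops included, and the job is handed in when it is done.

Besides the shell and the picture viewer there is one more tool, called after "Emit:" by a JSON object that holds its "api" and its "payload". move_arm: Moves the arm, as the interface text tells. Its arguments: {"type":"object","properties":{"increments":{"type":"array"},"force":{"type":"number"}},"required":["increments"]}

```bash
mkdir -p pics; cat > h.py <<'E'
import numpy as np, cv2
from bench import ctrl, vision, job
def grab(n, f=None):
    d=vision.grab_frame(n)
    if f: cv2.imwrite('pics/'+f, d["image"][:,:,::-1])
    h=d["image"].shape[0]; fl=h/2/np.tan(np.radians(d["fovy"]/2))
    d["K"]=np.array([[fl,0,d["cx"]],[0,fl,d["cy"]],[0,0,1]]); d["dist"]=np.array(d["dist"],float); d["E"]=np.array(d["extrinsics"])
    return d
def ray(d,u,v):
    p=cv2.undistortPoints(np.array([[[u,v]]],float),d["K"],d["dist"])[0,0]
    R=d["E"][:3,:3]; t=d["E"][:3,3]
    w=R.T@np.array([p[0],p[1],1]); return -R.T@t, w/np.linalg.norm(w)
def onplane(d,u,v,z):
    o,w=ray(d,u,v); return o+w*(z-o[2])/w[2]
def tri(a,b):
    (o1,w1),(o2,w2)=a,b
    s=np.linalg.lstsq(np.c_[w1,-w2],o2-o1,rcond=None)[0]
    p,q=o1+s[0]*w1,o2+s[1]*w2; return (p+q)/2, np.linalg.norm(p-q)
def proj(d,P):
    r=cv2.Rodrigues(d["E"][:3,:3])[0]
    return cv2.projectPoints(np.array(P,float).reshape(-1,1,3),r,d["E"][:3,3],d["K"],d["dist"])[0][:,0]
E
python3 - <<'E'
from h import *
for n in ("scene","top","wrist"):
    d=grab(n,n+"0.png"); o=-d["E"][:3,:3].T@d["E"][:3,3]; print(n,d["fovy"],o.round(3),d["E"][2,:3].round(2))
s=ctrl.get_state(); print(s["time"],s["ee_pos"],s["orientation"],s["width"])
E
```

```text
scene 49.94484888476697 [0.135 0.351 0.787] [ 0.39 -0.57 -0.72]
top 51.94501231720589 [-0.016 -0.39   0.834] [ 0.55  0.28 -0.79]
wrist 71.08009062617188 [0.139 0.564 0.372] [ 0.28 -0.11 -0.95]
0.15 [0.21129685 0.5342735  0.19358982] [[-9.29840413e-01  3.67962283e-01 -7.50732970e-04]
 [ 3.67962933e-01  9.29839807e-01 -1.10167352e-03]
 [ 2.92687095e-04 -1.30062247e-03 -9.99999111e-01]] 0.08565062981556548
```

View pics/scene0.png

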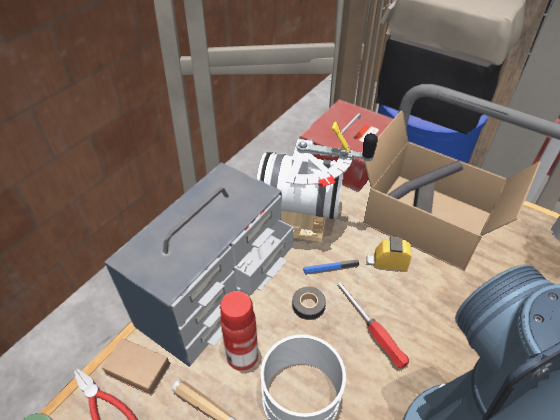

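View pics/top0.png

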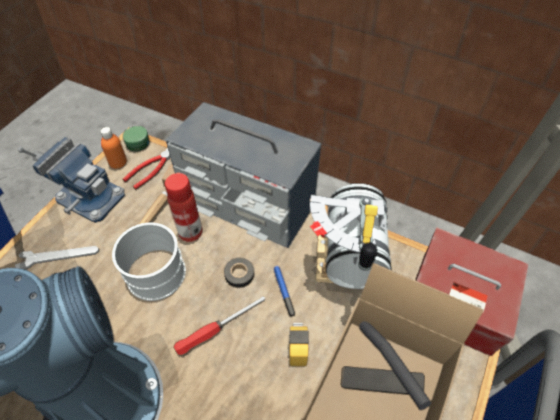

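The scene view shows the damper near (300,180), with the grip at (370,145) and the clip at (326,181). In the top view the grip is at (368,253) and the clip at (318,229). I'll enlarge both.

```bash
python3 - <<'E'
import cv2,numpy as np
a=cv2.imread('pics/scene0.png')[100:240,250:390]; b=cv2.imread('pics/top0.png')[170:310,290:430]
cv2.imwrite('pics/c0.png',np.hstack([cv2.resize(x,(400,400),interpolation=2) for x in(a,b)]))
E
```

```text
(no output)
```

View pics/c0.png

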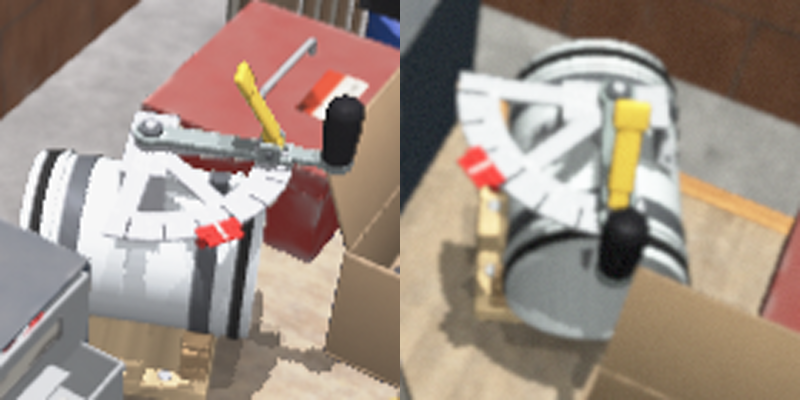

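```bash
python3 - <<'E'
from h import *
s=grab("scene");t=grab("top")
for n,a,b in (("shaft",(302.5,145.3),(366.3,202)),("grip",(370,145.5),(368.5,254)),("clip",(326.7,181.6),(318.4,228.5)),("camtip",(335.5,126),(371,210))):
    P,e=tri(ray(s,*a),ray(t,*b)); print(n,P.round(4),round(e,4))
S=onplane(s,302.5,145.3,.207);C=onplane(s,326.7,181.6,.198)
S2=onplane(t,366.3,202,.207);C2=onplane(t,318.4,228.5,.198); print(S,S2,C,C2)
E
```

```text
shaft [ 0.5126 -0.2955  0.2052] 0.0009
grip [ 0.3858 -0.3424  0.2319] 0.0037
clip [ 0.4211 -0.2382  0.1942] 0.002
camtip [ 0.452  -0.3177  0.2641] 0.0016
[ 0.51083577 -0.29314287  0.207     ] [ 0.51162176 -0.29582499  0.207     ] [ 0.41813959 -0.23376475  0.198     ] [ 0.41965218 -0.23916297  0.198     ]
```

Emit:
{"api": "move_arm", "payload": {"increments": [[[0,0,-2.5,0,1],[-0.5,-0.5,-5,5,1],[-1.5,-1.6,-7,15,0.6],[-3,-3.2,-8,25,0.4],[-4.7,-5.1,-8,35,0.2],[-6.5,-7,-8,45,0.2],[-8.3,-9,-8,55,0.2],[-10.1,-10.9,-8,65,0.2],[-11.9,-12.8,-8,75,0.2],[-13.5,-14.5,-8,85,0.2],[-14.8,-16,-8,95,0.2],[-15.6,-16.8,-8,100,0.2]]]}}

```text
time: 1.75
ee_pos: [0.42, -0.0022, 0.394]
orientation: [[0.53, 0.848, -0.0], [0.848, -0.53, -0.0], [-0.0, -0.0, -1.0]]
ft_force: [-0.2, 0.8, -0.4]
width: 0.0517
finger_force: 0.0
```

```bash
cat > st.py <<'E'
from h import *
import sys
def to(x,y,z,yaw=None):
    s=ctrl.get_state(); R=np.array(s["orientation"]); p=np.array(s["ee_pos"])
    cur=np.degrees(np.arctan2(R[1,1],R[0,1]))
    d=R.T@(np.array([x,y,z])-p)/.025
    print("t",s["time"],"p",p.round(4),"yaw",cur.round(2),"w",round(s["width"],4),"F",np.round(s["ft_force"],1),"ff",np.round(s["finger_force"],1))
    print("units",d.round(2),"roll",None if yaw is None else round((cur-yaw+180)%360-180,2))
if __name__=="__main__": to(*map(float,sys.argv[1:]))
E
python3 st.py .386 -.342 .35 -69.7
python3 - <<'E'
from h import *
s=grab("scene");t=grab("top")
for n,a,b in (("flapA",(405,113),(475,318)),("flapB",(368,183),(370,270))):
    P,e=tri(ray(s,*a),ray(t,*b)); print(n,P.round(3),round(e,4))
E
```

```text
t 1.75 p [ 0.42   -0.0022  0.394 ] yaw -32.02 w 0.0517 F [-0.2  0.8 -0.4] ff 0.0
units [-12.24   6.05   1.76] roll 37.68
flapA [ 0.384 -0.543  0.192] 0.0079
flapB [ 0.391 -0.347  0.145] 0.0414
```

Emit:
{"api": "move_arm", "payload": {"increments": [[[-2,1,0.5,8,0.2],[-4.1,2,1,16,0.2],[-6.2,3,1.5,24,0.2],[-8.3,4.1,1.8,32,0.2],[-10.3,5.1,1.8,37.7,0.2],[-12.2,6,1.8,37.7,0.2],[-12.2,6,1.8,37.7,0.2]]]}}

```text
time: 2.72
ee_pos: [0.3871, -0.3395, 0.3484]
orientation: [[0.936, 0.352, -0.001], [0.352, -0.936, 0.001], [-0.001, -0.002, -1.0]]
ft_force: [-0.3, 0.7, -0.2]
width: 0.0511
finger_force: 0.0
```

```bash
python3 - <<'E'
from h import *
import st
d=grab("wrist","w1.png"); st.to(.386,-.342,.218,-69.7)
print("proj shaft,grip,clip,tcp", proj(d,[[.5126,-.2955,.207],[.3858,-.3424,.258],[.4211,-.2382,.198]]).round(1))
E
```

```text
t 2.775 p [ 0.3876 -0.3378  0.3487] yaw -69.32 w 0.0514 F [-0.1  1.2  0.2] ff 0.0
units [-0.12  0.14  5.23] roll 0.38
proj shaft,grip,clip,tcp [[284.9  58.7]
 [284.3 203.7]
 [205.4 126.5]]
```

View pics/w1.png

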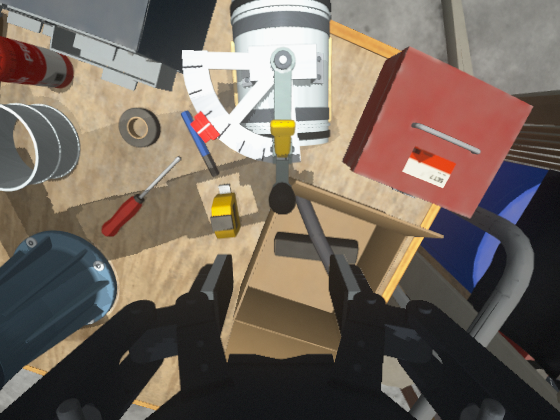

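The wrist view shows the shaft at (283,60), the grip's top at (282,196), the clip at (205,127), the cam at (282,135), and a box flap corner at (300,185) near the grip. I'll refine with rays and masks.

```bash
python3 - <<'E'
from h import *
w=grab("wrist");s=grab("scene");t=grab("top")
im=w["image"].astype(int)
def cen(mask,x0,x1,y0,y1):
    m=np.zeros_like(mask);m[y0:y1,x0:x1]=mask[y0:y1,x0:x1]; ys,xs=np.nonzero(m); return xs.mean(),ys.mean(),len(xs),xs.min(),xs.max(),ys.min(),ys.max()
red=(im[...,0]>150)&(im[...,1]<80); blk=im.max(2)<60
print("clip",cen(red,185,225,110,145)); print("grip",cen(blk,262,300,178,220))
sh=(283.5,60)
print("shaft tri top",tri(ray(w,*sh),ray(t,366.3,202)),"plane",onplane(w,*sh,.207))
c=cen(red,185,225,110,145)[:2]
print("clip tri",tri(ray(w,*c),ray(t,318.4,228.5)),"scene",tri(ray(w,*c),ray(s,326.7,181.6)),"plane",onplane(w,*c,.198))
g=cen(blk,262,300,178,220)[:2]
for z in (.24,.25): print("grip plane",onplane(w,*g,z))
print("flap",tri(ray(w,300,184),ray(t,370,272)),tri(ray(w,300,184),ray(s,368,183)))
E
```

```text
clip (np.float64(201.81379310344826), np.float64(127.00689655172414), 145, np.int64(193), np.int64(220), np.int64(113), np.int64(142))
grip (np.float64(283.2554858934169), np.float64(199.4435736677116), 638, np.int64(271), np.int64(296), np.int64(184), np.int64(214))
shaft tri top (array([ 0.51184505, -0.29420637,  0.2065235 ]), np.float64(0.00311262912020373)) plane [ 0.51155735 -0.29268914  0.207     ]
clip tri (array([ 0.41972511, -0.23609771,  0.1985942 ]), np.float64(0.006239506857286565)) scene (array([ 0.41881163, -0.23317933,  0.19820484]), np.float64(0.0017199306578253063)) plane [ 0.41955991 -0.23275424  0.198     ]
grip plane [ 0.38521957 -0.34021044  0.24      ]
grip plane [ 0.3877919  -0.33915619  0.25      ]
flap (array([ 0.39336498, -0.35661953,  0.17444881]), np.float64(0.0055337992891611116)) (array([ 0.38225182, -0.36822712,  0.1105912 ]), np.float64(0.00018329601790224008))
```

Emit:
{"api": "move_arm", "payload": {"increments": [[[-0.1,0.1,1,0,0.2],[-0.1,0.1,2,0,0.2],[-0.1,0.1,2.8,0,0.2],[-0.1,0.1,2.8,0,0.2]]]}}

```text
time: 3.42
ee_pos: [0.3863, -0.3388, 0.2782]
orientation: [[0.935, 0.356, -0.001], [0.356, -0.935, 0.002], [-0.0, -0.003, -1.0]]
ft_force: [-1.6, -0.1, 0.2]
width: 0.0513
finger_force: 0.0
```

```bash
python3 - <<'E'
from h import *
import st
d=grab("wrist","w2.png"); st.to(.3858,-.341,.217,-69.5)
im=d["image"].astype(int); m=((im.max(2)<60).astype(np.uint8)); 
print(proj(d,[[.3858,-.341,.258],[.3858,-.341,.215],[.5118,-.294,.207],[.4193,-.235,.198]]).round(1))
E
```

```text
t 3.475 p [ 0.3866 -0.3396  0.2796] yaw -69.18 w 0.0508 F [0.2 0.1 0.6] ff 0.0
units [-0.05  0.04  2.5 ] roll 0.32
[[284.8 229.7]
 [284.3 211.4]
 [285.9  41. ]
 [182.7 128.7]]
```

View pics/w2.png

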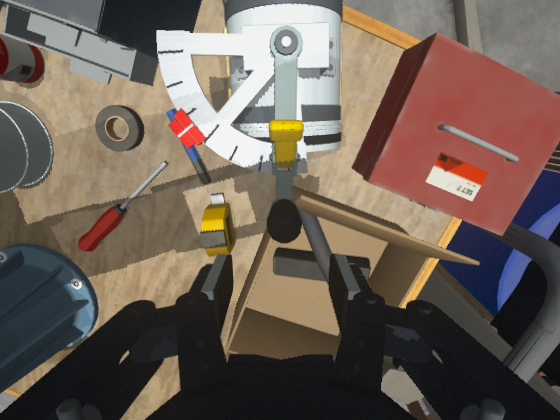

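The grip sits between the fingers at (284,222), with the finger centre at x≈281. Descending and gripping.

Emit:
{"api": "move_arm", "payload": {"increments": [[[0,0,1,0,0.2],[-0.05,0.05,2,0.3,0.2],[-0.05,0.05,2.5,0.3,0.2],[-0.05,0.05,2.5,0.3,0.2],[-0.05,0.05,2.5,0.3,-0.5],[-0.05,0.05,2.5,0.3,-0.8],[-0.05,0.05,2.5,0.3,-0.8],[-0.05,0.05,2.5,0.3,-0.8]]], "force": 30}}

```text
time: 4.47
ee_pos: [0.3866, -0.3443, 0.2202]
orientation: [[0.937, 0.349, 0.003], [0.349, -0.937, -0.005], [0.001, 0.006, -1.0]]
ft_force: [-1.0, 0.7, 12.3]
width: 0.0084
finger_force: 5.6
```

```bash
python3 - <<'E'
from h import *
import st
st.to(.3858,-.341,.217,-69.5)
# arc plan in tool units
s=ctrl.get_state(); R=np.array(s["orientation"]); p=np.array(s["ee_pos"]); S=np.array([.5118,-.294]); v=p[:2]-S
print("r",np.hypot(*v),"ang",np.degrees(np.arctan2(v[1],v[0]))%360)
for a in range(5,56,5):
    c,n=np.cos(np.radians(-a)),np.sin(np.radians(-a)); q=S+np.array([[c,-n],[n,c]])@v
    print(a,(R.T@np.r_[q-p[:2],0]/.025).round(2)[:2])
E
```

```text
t 4.475 p [ 0.3866 -0.3443  0.2202] yaw -69.59 w 0.0084 F [-1.   0.7 12.3] ff 5.6
units [ 0.02 -0.14  0.13] roll -0.09
r 0.13492046955490222 ang 201.90575431897983
5 [ 0.01 -0.47]
10 [ 0.06 -0.94]
15 [ 0.15 -1.4 ]
20 [ 0.28 -1.85]
25 [ 0.45 -2.29]
30 [ 0.65 -2.72]
35 [ 0.89 -3.12]
40 [ 1.17 -3.5 ]
45 [ 1.48 -3.86]
50 [ 1.82 -4.18]
55 [ 2.19 -4.48]
```

```bash
python3 - <<'E'
from h import *
a=grab("wrist")["image"][60:400,100:460]; b=grab("scene")["image"][90:230,260:400];c=grab("top")["image"][170:310,290:430]
cv2.imwrite('pics/c1.png',np.hstack([cv2.resize(a,(400,400)),np.vstack([cv2.resize(x,(290,290),interpolation=2) for x in(b,c)])[:400] if 0 else cv2.resize(b,(400,400),interpolation=2)])[:,:,::-1])
E
```

```text
(no output)
```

View pics/c1.png

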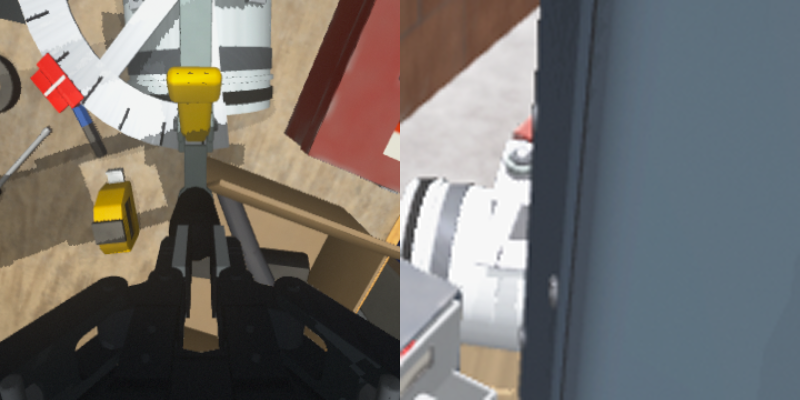

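The left crop shows the fingers nearly closed at crop (180,245) and (225,245). The grip shows mostly inward of them, at (197,220), so they seem to have pinched only its outer edge. Checking by projection.

```bash
python3 - <<'E'
from h import *
import st
d=grab("wrist"); st.to(.3858,-.341,.217,-69.5)
s=ctrl.get_state(); R=np.array(s["orientation"]); p=np.array(s["ee_pos"])
f=lambda P:(proj(d,P)-[100,60])*[400/360,400/340]
print("tcp,grasp pt",f([p,p-R[:,2]*.019]).round(0).tolist())
print("pads edges x+-11 at y+-4, grasp:",f([p-R[:,2]*.019+R[:,0]*a+R[:,1]*b for a in(-.011,.011) for b in(-.0042,.0042)]).round(0).tolist())
print("grip axis at 206,236,258",f([[.3858,-.341,z] for z in(.206,.236,.258)]).round(0).tolist())
print("shaft",f([[.5118,-.294,.207]]), "grip pix->",[onplane(d,100+197*.9,60+190*.85,z) for z in (.206,.236,.258)])
E
```

```text
t 4.675 p [ 0.3866 -0.3443  0.2202] yaw -69.59 w 0.0085 F [-1.   1.1 11. ] ff 5.6
units [ 0.02 -0.14  0.13] roll -0.09
tcp,grasp pt [[202.0, 211.0], [203.0, 226.0]]
pads edges x+-11 at y+-4, grasp: [[195.0, 245.0], [210.0, 245.0], [195.0, 206.0], [211.0, 206.0]]
grip axis at 206,236,258 [[197.0, 201.0], [197.0, 222.0], [196.0, 243.0]]
shaft [[195.73498884 -54.76999982]] grip pix-> [array([ 0.39228305, -0.33873322,  0.206     ]), array([ 0.40243938, -0.33514393,  0.236     ]), array([ 0.40988736, -0.33251179,  0.258     ])]
```

```bash
python3 - <<'E'
from h import *
a=grab("wrist")["image"][190:330,210:350];c=grab("top")["image"][160:300,300:440]
cv2.imwrite('pics/c2.png',np.hstack([cv2.resize(x,(400,400),interpolation=2) for x in (np.clip(a*1.6,0,255).astype(np.uint8),c)])[:,:,::-1])
E
```

```text
(no output)
```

View pics/c2.png

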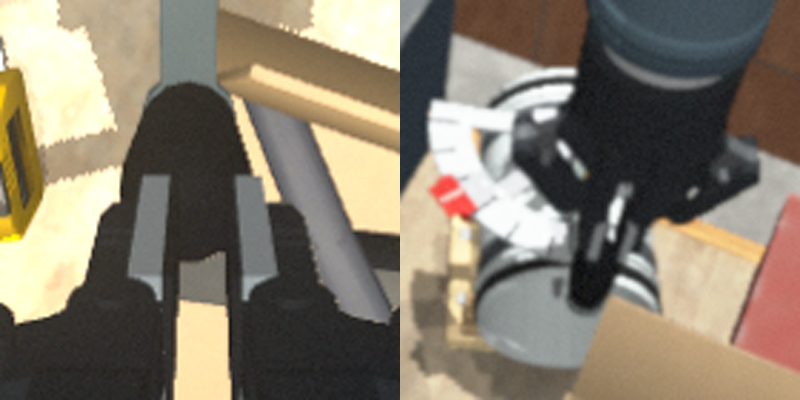

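```bash
python3 - <<'E'
from h import *
d=grab("wrist"); s=ctrl.get_state(); R=np.array(s["orientation"]); p=np.array(s["ee_pos"])
print(s["time"],p,s["ft_force"],s["ft_torque"])
E=d["E"]; print("cam in tool",(R.T@(-E[:3,:3].T@E[:3,3]-p)).round(4),"axis",(R.T@E[2,:3]).round(3),"tcp depth",(E[:3,:3]@p+E[:3,3])[2])
for v in (252,295):
  o,w=ray(d,280,v); w=w/(w@E[2,:3])
  for dep in (.14,.15,.16,.17,.18,.19): print(v,dep,(R.T@(o+w*dep-p)*1000).round(0))
E
```

```text
4.825 [ 0.38659978 -0.34437081  0.22020442] [-1.19949544  1.71927472 10.27625774] [ 0.14383095  0.16696292 -0.0033423 ]
cam in tool [ 0.0768 -0.0011 -0.1787] axis [-0.302 -0.001  0.953] tcp depth 0.19353049694926033
252 0.14 [ 15.  -1. -51.]
252 0.15 [ 11.  -1. -42.]
252 0.16 [  7.  -1. -33.]
252 0.17 [  2.  -1. -24.]
252 0.18 [ -2.  -1. -15.]
252 0.19 [-6. -1. -6.]
295 0.14 [ -4.  -1. -58.]
295 0.15 [-10.  -1. -49.]
295 0.16 [-16.  -1. -40.]
295 0.17 [-22.  -1. -32.]
295 0.18 [-27.  -1. -23.]
295 0.19 [-33.  -1. -14.]
```

Emit:
{"api": "move_arm", "payload": {"increments": [[[0,0,-0.3,0,0.2],[0,0,-0.3,0,0.2],[0,0,-0.3,0,0.2],[0,0,-0.3,0,0.2]]]}}

```text
time: 5.32
ee_pos: [0.3853, -0.3423, 0.2238]
orientation: [[0.937, 0.349, -0.001], [0.349, -0.937, 0.001], [-0.0, -0.001, -1.0]]
ft_force: [0.2, 0.3, 0.8]
width: 0.0513
finger_force: 0.0
```

```bash
python3 st.py .3858 -.341 .2 -69.5
```

```text
t 5.325 p [ 0.3853 -0.3423  0.2238] yaw -69.59 w 0.0513 F [0.2 0.3 0.8] ff 0.0
units [ 0.04 -0.04  0.95] roll -0.09
```

Emit:
{"api": "move_arm", "payload": {"increments": [[[0,0,0.4,0,0.2],[0,0,0.8,0,0.2],[0,0,1,0,0.2],[0,0,1,0,0.2]]]}}

```text
time: 5.82
ee_pos: [0.3852, -0.3422, 0.1985]
orientation: [[0.937, 0.349, -0.001], [0.349, -0.937, 0.001], [-0.0, -0.001, -1.0]]
ft_force: [-0.6, 0.1, 0.2]
width: 0.0513
finger_force: 0.0
```

```bash
python3 - <<'E'
from h import *
import st
st.to(.3858,-.341,.19,-69.5)
a=grab("wrist")["image"][170:330,200:360];c=grab("top")["image"][160:300,300:440]
cv2.imwrite('pics/c3.png',np.hstack([cv2.resize(x,(400,400),interpolation=2) for x in (np.clip(a*1.6,0,255).astype(np.uint8),np.clip(c*1.4,0,255).astype(np.uint8))])[:,:,::-1])
E
```

```text
t 5.825 p [ 0.3852 -0.3422  0.1985] yaw -69.59 w 0.0513 F [-0.6  0.1  0.2] ff 0.0
units [ 0.04 -0.04  0.34] roll -0.09
```

View pics/c3.png

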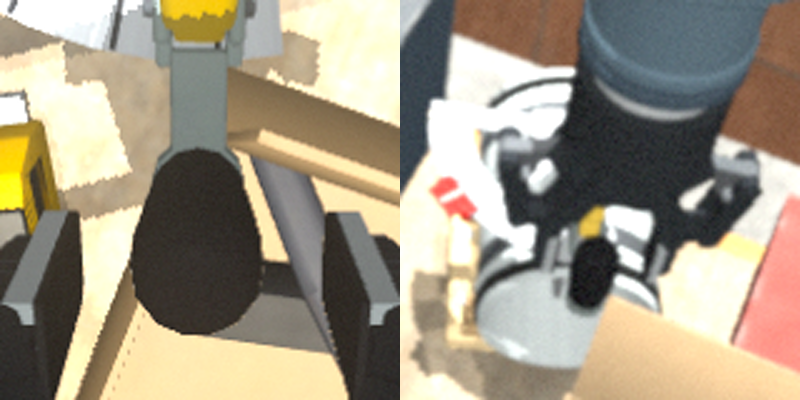

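The open fingers at crop (60,212) and (345,212) now flank the grip (197,240), and their tips look about 36 mm higher than the stated TCP. I'll go 12 mm lower and close.

Emit:
{"api": "move_arm", "payload": {"increments": [[[0,0,0.25,0,0.2],[0,0,0.5,0,0.2],[0,0,0.5,0,0],[0,0,0.5,0,-0.3],[0,0,0.5,0,-0.7],[0,0,0.5,0,-0.7],[0,0,0.5,0,-0.7]]], "force": 30}}

```text
time: 6.8
ee_pos: [0.3854, -0.3424, 0.187]
orientation: [[0.937, 0.349, -0.0], [0.349, -0.937, 0.0], [-0.0, -0.0, -1.0]]
ft_force: [-2.0, 2.1, 2.5]
width: 0.0263
finger_force: 29.8
```

```bash
python3 - <<'E'
from h import *
import st
st.to(.3858,-.341,.19,-69.5)
s=ctrl.get_state(); R=np.array(s["orientation"]); p=np.array(s["ee_pos"]); S=np.array([.5118,-.294]); v=p[:2]-S
print("r",np.hypot(*v),"ang",np.degrees(np.arctan2(v[1],v[0]))%360)
E
```

```text
t 6.8 p [ 0.3854 -0.3424  0.187 ] yaw -69.58 w 0.0263 F [-2.   2.1  2.5] ff 29.8
units [ 0.03 -0.05 -0.12] roll -0.08
r 0.13535491362226498 ang 200.95482381550767
```

Emit:
{"api": "move_arm", "payload": {"increments": [[[0.02,-0.47,0,5,-0.7],[0.07,-0.94,0,10,-0.7],[0.17,-1.4,0,15,-0.7],[0.31,-1.86,0,20,-0.7],[0.49,-2.29,0,25,-0.7],[0.7,-2.71,0,30,-0.7],[0.95,-3.11,0,35,-0.7],[1.24,-3.49,0,40,-0.7],[1.55,-3.84,0,45,-0.7],[1.9,-4.17,0,50,-0.7],[1.9,-4.17,0,50,-0.7]]]}}

```text
time: 8.18
ee_pos: [0.3946, -0.2281, 0.187]
orientation: [[0.87, -0.492, 0.002], [-0.492, -0.87, -0.001], [0.002, -0.0, -1.0]]
ft_force: [3.4, -0.8, -2.7]
width: 0.0266
finger_force: 30.3
```

```bash
python3 - <<'E'
from h import *
import st
st.to(.3858,-.341,.19,-119)
d=grab("wrist","w3.png"); s=ctrl.get_state(); p=np.array(s["ee_pos"]); S=np.array([.5118,-.294]); v=p[:2]-S
print("r",np.hypot(*v),"ang",np.degrees(np.arctan2(v[1],v[0]))%360)
im=d["image"].astype(int); red=((im[...,0]>140)&(im[...,1]<80)&(im[...,2]<80)).astype(np.uint8)
n,l,stt,c=cv2.connectedComponentsWithStats(red)
for i in range(1,n):
    if stt[i,4]>30: print(stt[i],c[i].round(1),onplane(d,*c[i],.198).round(4))
print(proj(d,[[.5118,-.294,.207],[.4193,-.235,.198]]))
x=im[60:260,180:380].astype(np.uint8)
cv2.imwrite('pics/c4.png',cv2.resize(x,(600,600),interpolation=2)[:,:,::-1])
E
```

```text
t 8.175 p [ 0.3946 -0.2281  0.187 ] yaw -119.5 w 0.0266 F [ 3.4 -0.8 -2.7] ff 30.3
units [ 1.92  4.1  -0.12] roll -0.5
r 0.13443175686641928 ang 150.79798461323153
[ 469    0   91   47 2261] [502.1  16.6] [ 0.4497 -0.3915  0.198 ]
[250 189  13  11 101] [256.5 193.9] [ 0.4303 -0.2318  0.198 ]
[294 192   8  14  37] [298.7 200.2] [ 0.4146 -0.2515  0.198 ]
[  0 368  11  28 213] [  3.8 383.2] [0.3971 0.028  0.198 ]
[[280.21279315 -10.81139226]
 [270.58632716 206.82636815]]
```

View pics/c4.png

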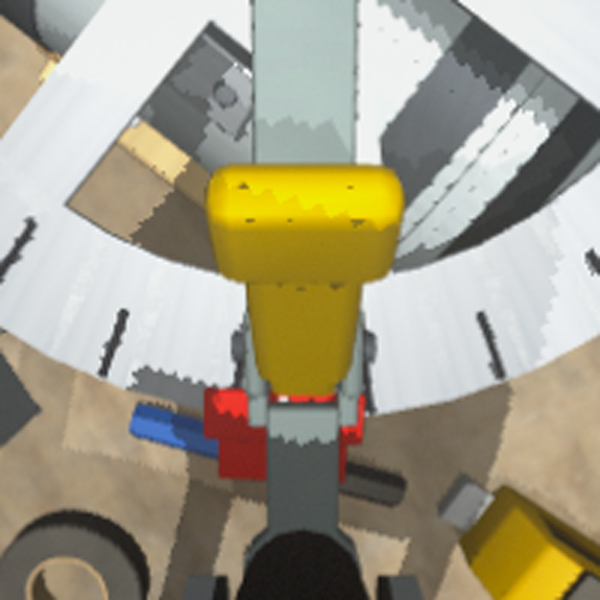

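The crop shows the lever bar (x 268–340, centre ≈304 at y 430) to the right of the clip's centre. The clip's edges are at 205 and 362, so its centre is ≈284 and a few mm of swing remain.

```bash
cat > off.py <<'E'
from h import *
def red(im,lo=90):
    im=im.astype(int); return (im[...,0]>lo)&(im[...,1]<.45*im[...,0])&(im[...,2]<.45*im[...,0])
def run(rows):
    d=grab("wrist"); S=np.array([.5118,-.294]); m=red(d["image"])
    A=lambda u,v,z:(lambda q:(np.degrees(np.arctan2(q[1]-S[1],q[0]-S[0]))%360,np.hypot(*(q[:2]-S))))(onplane(d,u,v,z))
    for v in rows:
        xs=np.nonzero(m[v,235:325])[0]+235
        if len(xs)<3: continue
        l,r=xs.min()-.5,xs.max()+.5
        gap=np.where(np.diff(xs)>6)[0]; k=gap[np.argmax(np.diff(xs)[gap])] if len(gap) else None
        a,b=A(l,v,.198),A(r,v,.198)
        print(v,l,r,"clip mid %.2f r %.4f wid %.1f"%((a[0]+b[0])/2,a[1],abs(np.radians(a[0]-b[0]))*a[1]*1e3), None if k is None else ("bar",xs[k]+.5,xs[k+1]-.5,"%.2f w %.1f"%((A(xs[k]+.5,v,.206)[0]+A(xs[k+1]-.5,v,.206)[0])/2, 1e3*np.linalg.norm(onplane(d,xs[k]+.5,v,.206)-onplane(d,xs[k+1]-.5,v,.206)))))
if __name__=="__main__": run(range(190,222,2))
E
python3 off.py
```

```text
190 247.5 260.5 clip mid 141.85 r 0.1011 wid 7.6 None
192 247.5 300.5 clip mid 148.60 r 0.1023 wid 31.4 ('bar', np.float64(261.5), np.float64(269.5), '145.87 w 4.5')
194 247.5 300.5 clip mid 148.62 r 0.1035 wid 31.5 ('bar', np.float64(261.5), np.float64(299.5), '150.74 w 21.3')
196 247.5 300.5 clip mid 148.64 r 0.1047 wid 31.5 ('bar', np.float64(262.5), np.float64(298.5), '150.73 w 20.2')
198 247.5 300.5 clip mid 148.66 r 0.1059 wid 31.6 ('bar', np.float64(262.5), np.float64(298.5), '150.73 w 20.3')
200 247.5 300.5 clip mid 148.67 r 0.1071 wid 31.6 ('bar', np.float64(262.5), np.float64(298.5), '150.73 w 20.3')
202 247.5 299.5 clip mid 148.53 r 0.1083 wid 31.1 ('bar', np.float64(263.5), np.float64(293.5), '150.11 w 17.0')
204 247.5 299.5 clip mid 148.55 r 0.1095 wid 31.2 ('bar', np.float64(268.5), np.float64(292.5), '150.73 w 13.6')
206 252.5 299.5 clip mid 149.33 r 0.1103 wid 28.2 ('bar', np.float64(268.5), np.float64(292.5), '150.72 w 13.6')
208 252.5 294.5 clip mid 148.57 r 0.1115 wid 25.2 ('bar', np.float64(268.5), np.float64(292.5), '150.72 w 13.6')
210 252.5 294.5 clip mid 148.59 r 0.1128 wid 25.3 ('bar', np.float64(268.5), np.float64(292.5), '150.72 w 13.7')
212 252.5 294.5 clip mid 148.61 r 0.1140 wid 25.3 ('bar', np.float64(268.5), np.float64(292.5), '150.72 w 13.7')
214 251.5 294.5 clip mid 148.47 r 0.1154 wid 26.0 ('bar', np.float64(268.5), np.float64(292.5), '150.72 w 13.7')
216 251.5 294.5 clip mid 148.49 r 0.1166 wid 26.0 ('bar', np.float64(268.5), np.float64(292.5), '150.71 w 13.8')
218 252.5 293.5 clip mid 148.51 r 0.1178 wid 24.9 ('bar', np.float64(268.5), np.float64(292.5), '150.71 w 13.8')
```

Emit:
{"api": "move_arm", "payload": {"increments": [[[0,-0.1,0,1,-0.7],[0,-0.2,0,2.1,-0.7],[0,-0.2,0,2.1,-0.7],[0,-0.2,0,2.1,-0.7]]]}}

```text
time: 8.78
ee_pos: [0.3967, -0.2246, 0.187]
orientation: [[0.851, -0.526, 0.001], [-0.526, -0.851, -0.001], [0.002, 0.0, -1.0]]
ft_force: [5.2, -2.7, -2.8]
width: 0.0264
finger_force: 30.2
```

```bash
python3 off.py | sed -n '4,12p'; python3 st.py 0.39 -.22 .19
```

```text
198 252.5 305.5 clip mid 148.47 r 0.1052 wid 31.4 ('bar', np.float64(261.5), np.float64(298.5), '148.81 w 20.8')
200 252.5 305.5 clip mid 148.47 r 0.1065 wid 31.5 ('bar', np.float64(261.5), np.float64(298.5), '148.81 w 20.9')
202 252.5 305.5 clip mid 148.47 r 0.1077 wid 31.6 ('bar', np.float64(262.5), np.float64(292.5), '148.03 w 17.0')
204 252.5 305.5 clip mid 148.46 r 0.1089 wid 31.6 ('bar', np.float64(267.5), np.float64(292.5), '148.80 w 14.2')
206 253.5 304.5 clip mid 148.46 r 0.1101 wid 30.5 ('bar', np.float64(267.5), np.float64(292.5), '148.79 w 14.2')
208 257.5 299.5 clip mid 148.30 r 0.1110 wid 25.1 ('bar', np.float64(267.5), np.float64(292.5), '148.78 w 14.2')
210 257.5 299.5 clip mid 148.30 r 0.1123 wid 25.2 ('bar', np.float64(267.5), np.float64(292.5), '148.78 w 14.2')
212 257.5 300.5 clip mid 148.45 r 0.1135 wid 25.8 ('bar', np.float64(267.5), np.float64(292.5), '148.77 w 14.3')
214 257.5 300.5 clip mid 148.45 r 0.1148 wid 25.9 ('bar', np.float64(267.5), np.float64(292.5), '148.77 w 14.3')
t 8.825 p [ 0.3967 -0.2246  0.187 ] yaw -121.72 w 0.0264 F [ 5.2 -2.6 -2.1] ff 30.2
units [-0.32 -0.01 -0.12] roll None
```

Emit:
{"api": "move_arm", "payload": {"increments": [[[0,-0.04,0,0.3,-0.7],[0,-0.04,0,0.3,-0.7],[0,-0.04,0,0.3,-0.7],[0,-0.04,0,0.3,-0.4],[0,-0.04,0,0.3,0],[0,-0.04,0,0.3,0.2],[0,-0.04,0,0.3,0.2],[0,-0.04,0,0.3,0.2]]]}}

```text
time: 9.82
ee_pos: [0.3965, -0.223, 0.1868]
orientation: [[0.848, -0.53, -0.0], [-0.53, -0.848, 0.0], [-0.0, 0.0, -1.0]]
ft_force: [0.3, 0.3, 0.2]
width: 0.0513
finger_force: 0.0
```

```bash
python3 off.py | sed -n '4,12p'; python3 st.py 0.47 -.2687 .255
```

```text
196 254.5 307.5 clip mid 148.53 r 0.1048 wid 31.3 ('bar', np.float64(262.5), np.float64(299.5), '148.54 w 20.7')
198 254.5 307.5 clip mid 148.52 r 0.1060 wid 31.3 ('bar', np.float64(262.5), np.float64(299.5), '148.53 w 20.8')
200 254.5 307.5 clip mid 148.52 r 0.1072 wid 31.4 ('bar', np.float64(262.5), np.float64(298.5), '148.37 w 20.3')
202 254.5 307.5 clip mid 148.51 r 0.1084 wid 31.5 ('bar', np.float64(268.5), np.float64(293.5), '148.52 w 14.1')
204 254.5 307.5 clip mid 148.51 r 0.1097 wid 31.5 ('bar', np.float64(268.5), np.float64(293.5), '148.52 w 14.1')
206 259.5 302.5 clip mid 148.50 r 0.1105 wid 25.6 ('bar', np.float64(268.5), np.float64(293.5), '148.51 w 14.2')
208 259.5 301.5 clip mid 148.35 r 0.1118 wid 25.1 ('bar', np.float64(268.5), np.float64(293.5), '148.51 w 14.2')
210 259.5 301.5 clip mid 148.34 r 0.1130 wid 25.1 ('bar', np.float64(268.5), np.float64(293.5), '148.50 w 14.2')
212 259.5 301.5 clip mid 148.34 r 0.1143 wid 25.2 ('bar', np.float64(268.5), np.float64(293.5), '148.50 w 14.3')
t 9.875 p [ 0.3966 -0.2231  0.1868] yaw -121.99 w 0.0513 F [-0.4  0.4 -0.1] ff 0.0
units [ 3.46 -0.01 -2.73] roll None
```

Lever and clip now both measure about 148.5°, so the lever is centred with the grip released. Next: up, in over the cam tip, and shut the fingers.

Emit:
{"api": "move_arm", "payload": {"increments": [[[0,0,-1,0,0.2],[0,0,-2,0,0.2],[0,0,-3,0,0],[0.6,0,-3.2,0,-0.5],[1.6,0,-3.2,0,-1],[2.6,0,-3.2,0,-1],[3.4,0,-3.2,0,-1],[3.65,0,-3.2,0,-1],[3.65,0,-3.2,0,-1]]]}}

```text
time: 11.0
ee_pos: [0.4738, -0.2713, 0.2665]
orientation: [[0.848, -0.53, -0.001], [-0.53, -0.848, 0.001], [-0.001, -0.0, -1.0]]
ft_force: [-0.4, -0.2, 0.4]
width: 0.0001
finger_force: 0.0
```

```bash
python3 - <<'E'
from h import *
import st
st.to(.5118-.044*.8526,-.294+.044*.5225,.233)
d=grab("wrist","w4.png"); im=d["image"]
s=grab("scene")["image"]
a=cv2.resize(im[150:330,190:370],(400,400)); b=cv2.resize(s[80:260,250:430],(400,400),interpolation=2)
cv2.imwrite('pics/c5.png',np.hstack([a,b])[:,:,::-1])
E
```

```text
t 11.0 p [ 0.4738 -0.2713  0.2665] yaw -121.98 w 0.0001 F [-0.4 -0.2  0.4] ff 0.0
units [ 0.01 -0.02  1.34] roll None
```

View pics/c5.png

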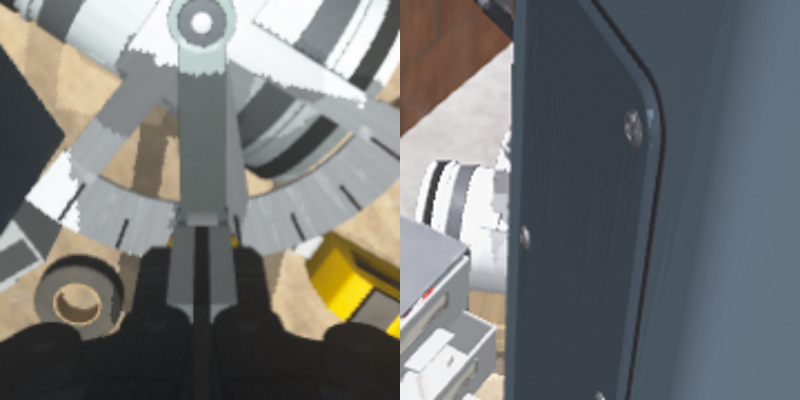

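The shut fingertips at crop (203,228) sit centrally over the yellow handle, whose edges peek out at 172 and 237. Pressing down along the arc.

Emit:
{"api": "move_arm", "payload": {"increments": [[[0,0,0.5,0,-1],[0,0,1,0,-1],[0,0,1.3,0,-1],[0.08,0,1.6,0,-1],[0.16,0,1.9,0,-1],[0.24,0,2.2,0,-1],[0.24,0,2.2,0,-1]]]}}

```text
time: 11.98
ee_pos: [0.4789, -0.2744, 0.211]
orientation: [[0.848, -0.53, -0.001], [-0.53, -0.848, 0.001], [-0.001, -0.0, -1.0]]
ft_force: [-0.9, 0.5, 0.8]
width: 0.0001
finger_force: 0.0
```

```bash
python3 st.py .483 -.277 .183; python3 - <<'E'
from h import *
d=grab("wrist"); im=d["image"].astype(int)
y=(im[...,0]>120)&(im[...,1]>80)&(im[...,2]<60); y[:, :240]=0; y[:,320:]=0
n,l,s,c=cv2.connectedComponentsWithStats(y.astype(np.uint8))
print([ (s[i].tolist(),c[i].round()) for i in range(1,n) if s[i,4]>15])
E
```

```text
t 11.975 p [ 0.4789 -0.2744  0.211 ] yaw -121.99 w 0.0001 F [-0.9  0.5  0.8] ff 0.0
units [0.2  0.   1.12] roll None
[]
```

No contact: earlier picks put the open handle's end at r≈57–63 mm, farther out than the fingers at 27–49 mm. Going up, out 22 mm, and pressing from there.

Emit:
{"api": "move_arm", "payload": {"increments": [[[0,0,-1.1,0,-1],[0,0,-2.2,0,-1],[-0.5,0,-2.2,0,-1],[-0.87,0,-2.2,0,-1],[-0.87,0,-1.5,0,-1],[-0.87,0,-0.9,0,-1],[-0.7,0,-0.75,0,-1],[-0.55,0,-0.6,0,-1],[-0.37,0,-0.45,0,-1],[-0.2,0,-0.3,0,-1],[-0.2,0,-0.3,0,-1]]]}}

```text
time: 13.4
ee_pos: [0.4755, -0.2724, 0.2185]
orientation: [[0.848, -0.53, 0.001], [-0.53, -0.848, -0.0], [0.001, -0.0, -1.0]]
ft_force: [2.2, -1.4, 3.7]
width: 0.0002
finger_force: 1.9
```

```bash
python3 st.py .483 -.277 .183; python3 off.py | sed -n '1,3p'
```

```text
t 13.4 p [ 0.4755 -0.2724  0.2185] yaw -121.99 w 0.0002 F [ 2.2 -1.4  3.7] ff 1.9
units [ 0.35 -0.    1.42] roll None
```

Emit:
{"api": "move_arm", "payload": {"increments": [[[0.13,0,0.16,0,-1],[0.26,0,0.33,0,-1],[0.36,0,0.55,0,-1],[0.46,0,0.76,0,-1],[0.5,0,1,0,-1],[0.54,0,1.22,0,-1],[0.54,0,1.42,0,-1],[0.54,0,1.6,0,-1],[0.54,0,1.75,0,-1],[0.54,0,1.75,0,-1]]]}}

```text
time: 14.7
ee_pos: [0.487, -0.2796, 0.1822]
orientation: [[0.849, -0.529, 0.002], [-0.529, -0.849, -0.003], [0.003, 0.001, -1.0]]
ft_force: [-12.3, 9.2, 40.3]
width: 0.0002
finger_force: 20.4
```

```bash
python3 st.py .483 -.277 .183
```

```text
t 14.7 p [ 0.487  -0.2796  0.1822] yaw -121.95 w 0.0002 F [-12.3   9.2  40.3] ff 20.4
units [-0.19 -0.   -0.03] roll None
```

The handle bottoms out with the TCP at 0.182 m, so the tip is at ~0.220 m, as expected when folded. Lifting off and checking by numbers.

Emit:
{"api": "move_arm", "payload": {"increments": [[[-0.1,0,-0.6,0,-1],[-0.1,0,-1.8,0,-1],[-0.5,0,-3.4,0,-1],[-2,0,-4.5,0,-1],[-4,0,-5,0,-1],[-5.5,0,-5,0,-1],[-5.5,0,-5,0,-1]]]}}

```text
time: 15.58
ee_pos: [0.3678, -0.2046, 0.2997]
orientation: [[0.848, -0.53, -0.002], [-0.53, -0.848, 0.001], [-0.002, -0.0, -1.0]]
ft_force: [0.3, -2.1, -0.3]
width: 0.0001
finger_force: 0.0
```

```bash
python3 - <<'E'
from h import *
import off, st
st.to(.4,-.22,.3)
d=grab("wrist","w5.png"); im=d["image"].astype(int); S=np.array([.5118,-.294]); u=np.array([-.8526,.5225])
print("clip",proj(d,[[.4193,-.237,.198]]).round())
y=(im[...,0]>110)&(im[...,1]>.6*im[...,0])&(im[...,2]<.35*im[...,0])
n,l,s,c=cv2.connectedComponentsWithStats(y.astype(np.uint8))
for i in range(1,n):
    if s[i,4]>60:
        x0,y0,w,h=s[i,:4]; r=[round(float((onplane(d,c[i][0],v,.221)[:2]-S)@u),4) for v in(y0,y0+h)]
        print("yellow",s[i].tolist(),c[i].round(1),"r ends",r)
v0=int(proj(d,[[.4193,-.237,.198]])[0,1]); off.run(range(v0-10,v0+12,2))
t=grab("top"); im=t["image"].astype(int); y=(im[...,0]>110)&(im[...,1]>.6*im[...,0])&(im[...,2]<.35*im[...,0])
n,l,s,c=cv2.connectedComponentsWithStats(y.astype(np.uint8))
print("top",[(s[i].tolist(),onplane(t,*c[i],.221).round(3).tolist(), round(float((onplane(t,*c[i],.221)[:2]-S)@u),4)) for i in range(1,n) if s[i,4]>30])
E
```

```text
t 15.575 p [ 0.3678 -0.2046  0.2997] yaw -122.0 w 0.0001 F [ 0.3 -2.1 -0.3] ff 0.0
units [ 1.42 -0.16 -0.01] roll None
clip [[281. 134.]]
yellow [268, 24, 27, 91, 1801] [281.   63.6] r ends [0.0234, 0.0918]
yellow [334, 178, 26, 31, 432] [346.  193.2] r ends [0.1459, 0.1748]
yellow [362, 200, 19, 21, 188] [371.4 210.5] r ends [0.1664, 0.1868]
126 264.5 297.5 clip mid 148.57 r 0.1011 wid 30.5 ('bar', np.float64(268.5), np.float64(274.5), '143.71 w 5.4')
128 263.5 298.5 clip mid 148.56 r 0.1030 wid 32.4 ('bar', np.float64(268.5), np.float64(292.5), '148.31 w 21.5')
130 263.5 297.5 clip mid 148.30 r 0.1048 wid 31.5 ('bar', np.float64(269.5), np.float64(292.5), '148.55 w 20.7')
132 263.5 297.5 clip mid 148.29 r 0.1065 wid 31.6 ('bar', np.float64(272.5), np.float64(288.5), '148.30 w 14.4')
134 263.5 297.5 clip mid 148.29 r 0.1083 wid 31.6 ('bar', np.float64(273.5), np.float64(288.5), '148.53 w 13.5')
136 263.5 297.5 clip mid 148.28 r 0.1101 wid 31.7 ('bar', np.float64(272.5), np.float64(288.5), '148.29 w 14.4')
138 267.5 294.5 clip mid 148.52 r 0.1115 wid 25.2 ('bar', np.float64(272.5), np.float64(288.5), '148.28 w 14.5')
140 267.5 294.5 clip mid 148.51 r 0.1133 wid 25.2 ('bar', np.float64(273.5), np.float64(288.5), '148.51 w 13.6')
142 267.5 294.5 clip mid 148.50 r 0.1151 wid 25.3 ('bar', np.float64(273.5), np.float64(288.5), '148.50 w 13.6')
144 267.5 294.5 clip mid 148.49 r 0.1170 wid 25.3 ('bar', np.float64(273.5), np.float64(288.5), '148.49 w 13.6')
top [([291, 358, 15, 7, 44], [0.177, -0.318, 0.221], 0.2726)]
```

```bash
python3 -c "
from bench import job
print(job.hand_in())"
```

```text
the job is handed in; nothing more can be done
None
```

The damper lever is centred over the red clip to within about 0.2°, the yellow cam handle is folded flat to lock it, the spray can was never approached, and the job was handed in at about 16 s.

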